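# Tug-test the tube carrier, then turn it upside down

### The job

The tube carrier that is clipped into the turn-over stand is to be inverted. First pull it firmly straight up by its grip tab until its latch stops it, to be sure that it is held, and let go; then take the black turning rod and lead it up and over to the far side, without flinging it, until the carrier is fully upside down against the stop. Leave the spare carrier that stands on the bench where it is.

Things in the scene. Friction and masses are not known exactly. Their poses are not given: they have to be found in the camera images.
- carrier_grip (a point): Centre of the grey grip tab (10 thick along x, 36 wide along y, 36 high) on the carrier in the stand, 22 mm above its 52x92 deck, 34 above the axle; z points out of the deck (up at first). Four white tube caps, 14 wide, 12 high, stand on the deck at x +-13, y +-32. Pulled along z the carrier gives 6 mm against a spring (5 N), is stopped by two steel hooks, and springs back.
- turn_rod (a point): Middle of the black turning rod, 13 mm thick, 80 long along its y, on two steel arms parallel to the axle. Its x points at the axle, 85 mm away; the cradle's edge is 55 mm away. At first on the robot's side, about 100 mm above the bench; goes on a half circle of 85 mm radius over the top to the far side. It may turn between the fingers that hold it.
- cradle (a joint): Angle of the cradle, with carrier and rod, about the stand's level axle, rad: 0 upright with the rod on the robot's side (a stop), 1.57 rod straight up, 3.14 upside down with the rod on the far side (a stop). Starts at 0 to 0.08. Stays where it is left; about 2 N at the rod moves it. A hotplate and, behind it, a jointed electrode arm (foot near x 0.75, y -0.24) stand to the right of the stand: come round them on the robot's side.
- spare_grip (a point): Centre of the grip tab of the spare carrier, which looks the same but stands loose on the bench to the left of the stand; this point is 60 mm above the bench, the tab's top 74 mm. Not to be moved.

How it is judged:
By the outcome, as a careful person would: the job done as asked, in the order asked, and still so for the second after the job is handed in, with the robot touching nothing.
It also fails if it takes over 53 s, if anything falls off the work surface, if the arm or the gripper's body presses on something with over 40 N, if the wrist force passes 120 N, or if a joint passes its speed limit or range.

### The arm

A 7-joint arm with a two-finger parallel gripper is mounted at the origin on a cart in front of the work surface, level with it; the furniture and walls round the work are solid. World frame = base frame: x ahead of the robot, y to its left, z up, the work surface at z = 0. Lengths are in m, angles in rad, forces in N, time in s.
With the tool pointing down it reaches from about 0.425 to 0.875 m from the base axis. Payload 4.7 kg.
Tool frame: the origin (TCP) lies midway between the tips of the shut fingers; the grasp point (between the pads) lies 19 mm behind it (ctrl.grip_point_offset is the distance from the TCP to the grasp point, in m); z points along the fingers, y is the line along which they close (so a half turn about z gives the same grasp; the last joint's range is limited). The gripper opens to 87 mm and grips with 3 to 60 N. Pads are 19 mm wide; open, the fingers measure 117 mm over their backs; the gripper's body (75 mm by 190 mm) begins 51 mm behind the grasp point.
Start: joints at [0.014, 0.321, -0.07, 1.45, 0.023, 1.371, -0.057], TCP at [0.65, -0, 0.223] pointing down, gripper open.
Joint ranges: [-2.86, 2.86], [-0.3, 2.09], [-1.38, 1.24], [0.06, 2.45], [-1.56, 4.7], [0.09, 2.05], [-2.69, 2.69]. Speed limits (rad/s): [2.57, 2.57, 3.14, 3.14, 3.14, 3.14, 3.14].

### API

Orientations are given as a rotation vector (axis times angle).
In Python, from bench import ctrl gives the robot as it stands. The module is installed in compiled form; this text tells all that it offers.
- The arm moves only by the shell command python3 -m handwheel 'ROWS' [OPENING] [FORCE]. ROWS is JSON, a list of rows, each an object of numbers: "x", "y", "z": the shift along the tool's x, y, z in m; "wx", "wy", "wz": the turn, a rotation vector about the tool's x, y, z in degrees. A call has 1 to 10 rows; each row is the pose to reach, as a shift and turn from the pose commanded when the call began, along the tool's axes at that moment; what a row does not reach only later rows make up. A row lasts 1/12 s, in which the tool goes at most 41.7 mm and 7.16 degrees, less where a joint would pass 70% of its speed; a pose out of reach is approached as far as the arm can. A call with a gripper value outside its range is refused whole. OPENING is the finger opening in m, from 0 to 0.087, set as the call begins (- or left out, the last holds). The fingers move at their own pace and stop on an object; FORCE is the grip in N (left out, the last holds). Time passes only in rows, so rows that repeat a pose let the fingers close. It gives the time, the measured TCP pose, the force, the opening and the grip force at its end, in the units of the state.
- ctrl.get_state(): the state, without advancing time (a new reading comes with each control period).
- ctrl.get_image(name): name is "scene" or "side" or "wrist"; returns a dict with "image" (420x560x3 uint8, red, green, blue), "K" (3x3 intrinsics, pixels), "world_to_cam" (4x4, takes a point from world to camera coordinates); the wrist camera has in their place "hand_eye" (4x4, takes a point from camera to tool coordinates, whose origin is the TCP and whose axes are the flange's). Camera axes: x right, y down, z forward; pixel columns grow to the right and rows downward; lengths in m; the calibration is good to about 2 mm. A picture is of the moment at which its call begins: read the wrist's pose just before it. There is no depth.
- ctrl.close_job(): hands the job in; it is judged then, once.
The state is a dict: "time": time; "joint_positions": joint angles; "qd": joint speeds; "joint_torque": joint torques, N m; "position": TCP position; "tool_rot": TCP orientation; "ft_force": force on the tool from outside, world axes, zero at the start; "torque": the same for the moment, N m; "grip_width": opening from 0.0 (shut) to 1.0 (fully open); "grip_force": force on a finger pad.
Only numpy, scipy, OpenCV 4.12 (cv2) and the standard library are available. Lean on these libraries where they do the work, as an engineer would, in place of code of your own. Each camera call takes 0.05 s, during which the arm holds its last target. There are 200 camera calls.

## Working session

There is one attempt and no reset: what is moved stays moved. The work goes in short steps, Python scripts to look and compute and a shell command to move; the robot and the scene stay as the last step left them, time stands still between calls to the robot, and variables do not carry over. Pictures are saved under pics/ and viewed, at most 12 in all, crops included, and the job is handed in when it is done.

```bash
mkdir -p pics
cat > h.py <<'E'
import numpy as np, cv2
from bench import ctrl
from scipy.spatial.transform import Rotation as R
def ray(d,u,v):
    K=np.array(d["K"]);T=np.array(d["world_to_cam"]);r=T[:3,:3].T
    return -r@T[:3,3], r@np.linalg.solve(K,[u,v,1.])
def onz(d,u,v,z):
    o,r=ray(d,u,v);return o+r*(z-o[2])/r[2]
def tri(d1,p1,d2,p2):
    o1,r1=ray(d1,*p1);o2,r2=ray(d2,*p2)
    s=np.linalg.lstsq(np.c_[r1,-r2],o2-o1,rcond=None)[0]
    a,b=o1+s[0]*r1,o2+s[1]*r2
    return (a+b)/2,np.linalg.norm(a-b)
def proj(d,p):
    T=np.array(d["world_to_cam"]);c=T[:3,:3]@p+T[:3,3];q=np.array(d["K"])@c;return q[:2]/q[2]
def get(n):
    d=ctrl.get_image(n);return d
def load(f): return np.load(f,allow_pickle=True).item()
E
python3 - <<'E'
from h import *
s=ctrl.get_state();print(s)
ims=[]
for n in("scene","side"):
    d=get(n);np.save(n+"0.npy",d);cv2.imwrite(f"pics/{n}0.png",cv2.resize(d["image"][:,:,::-1],(800,600),interpolation=cv2.INTER_CUBIC))
    print(n,ray(d,280,210))
E
```

```text
{'time': 0.0, 'joint_positions': array([ 0.01405584,  0.32181732, -0.07007361,  1.45166876,  0.02262405,
        1.37079007, -0.05690945]), 'qd': array([-0.0017888 ,  0.00136235, -0.00036138, -0.0008762 ,  0.00095873,
        0.00023178, -0.00134702]), 'joint_torque': array([-2.58547143e-04, -4.91284704e+01, -4.03903294e-01, -3.12526345e+01,
       -6.40594075e-02,  4.37659642e-02,  1.61017233e-04]), 'position': array([ 6.49451454e-01, -3.68688779e-05,  2.21468254e-01]), 'tool_rot': array([-2.22049112, -2.22062299,  0.00224016]), 'ft_force': array([-0.80797743,  0.48618953,  0.37138499]), 'torque': array([ 0.01387954, -0.00214252,  0.05851399]), 'grip_force': 0.0, 'grip_width': 1.0035329755828208}
scene (array([0.18493234, 0.85986755, 0.69600297]), array([ 0.4122719 , -0.65128418, -0.6371297 ]))
side (array([0.29234106, 1.0246386 , 0.45647902]), array([ 0.28886769, -0.8800369 , -0.37701246]))
```

View pics/scene0.png

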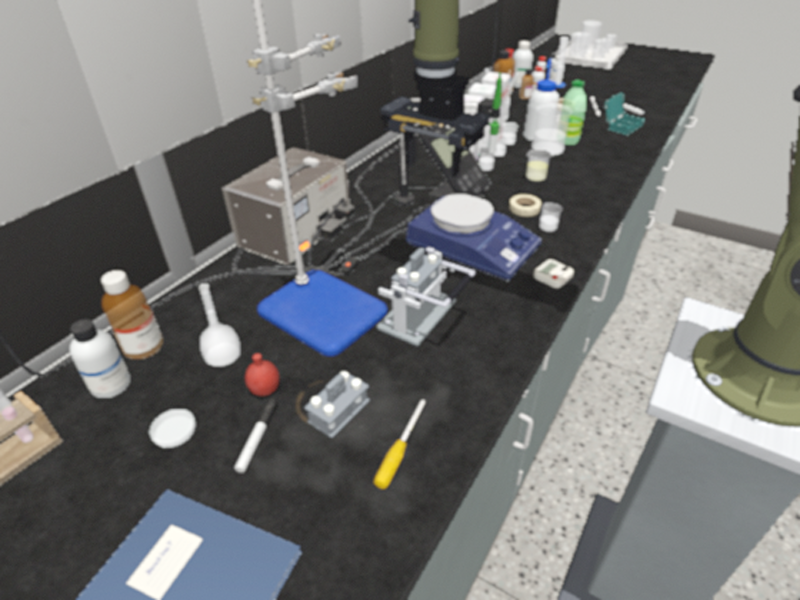

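View pics/side0.png

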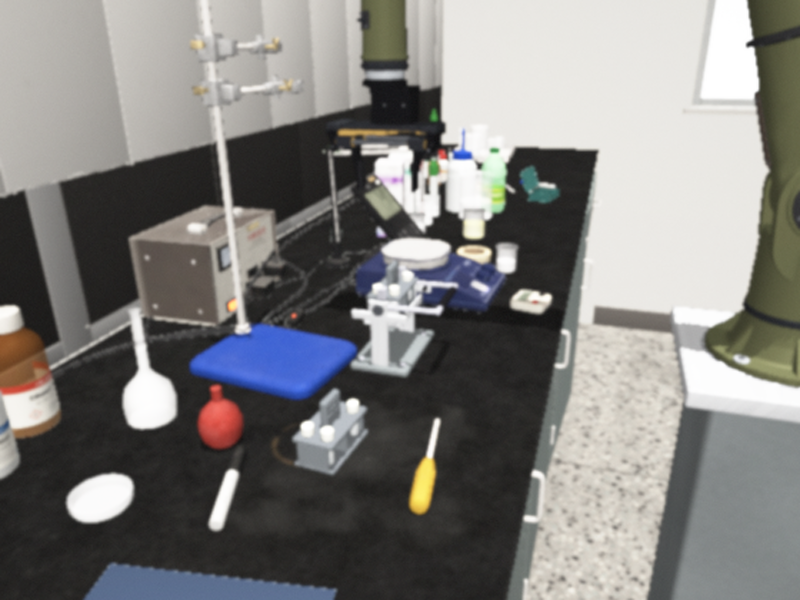

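The scene view shows the stand at about (420,295) and the spare at (337,402). The side view shows the stand at (395,320) and the spare at (333,432). I'll zoom in on the stand.

Run:
```python
from h import *
o=[]
for n,(u,v) in(("scene",(255,160)),("side",(235,175))):
    d=load(n+"0.npy");o.append(cv2.resize(d["image"][v:v+100,u:u+80,::-1],None,fx=5,fy=5,interpolation=cv2.INTER_CUBIC))
cv2.imwrite("pics/zoom0.png",np.hstack(o))
d=load("scene0.npy")
print(onz(d,425*.7,295*.7,.09),onz(d,337*.7,402*.7,.04))
```

```text
[0.54634483 0.2059858  0.09      ] [0.56315234 0.44959113 0.04      ]
```

View pics/zoom0.png

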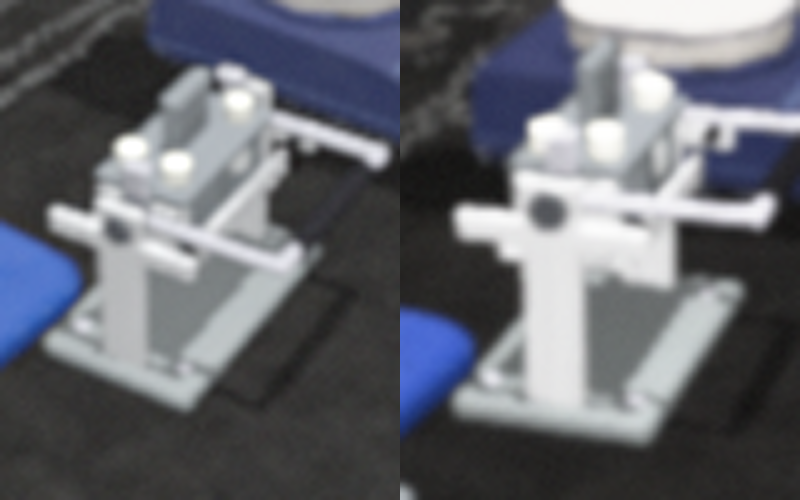

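The zoom shows the tab top near (188,85) left and (598,50) right. The caps are at (130,148), (176,160), (240,100) left and (548,135), (605,135), (655,88) right. The near rod end is at (290,255) left and (765,210) right.

Run:
```python
from h import *
a=load("scene0.npy");b=load("side0.npy")
S=lambda u,v:(u/5+255,v/5+160)
D=lambda u,v:((u-400)/5+235,v/5+175)
for n,p,q in(("capL far",(130,140),(548,122)),("capL near",(176,153),(605,126)),("capR near",(240,92),(655,77)),("armL end",(292,255),(765,210)),("tabtop mid",(188,84),(598,50)),("axleL",(118,228),(548,210))):
    print(n,tri(a,S(*p),b,D(*q)))
print(onz(a,*S(380,153),.1))
print(ctrl.get_image("wrist")["hand_eye"])
```

```text
capL far (array([0.5981075 , 0.19929061, 0.12365897]), np.float64(0.0017096240817860834))
capL near (array([0.57335367, 0.19599404, 0.12304085]), np.float64(0.0008790819539087351))
capR near (array([0.57048571, 0.13446096, 0.12431846]), np.float64(0.001379968135347256))
armL end (array([0.49883066, 0.21125759, 0.09929856]), np.float64(0.00031407143916088465))
tabtop mid (array([0.58391568, 0.16857521, 0.14613501]), np.float64(0.0020534498415141545))
axleL (array([0.58389409, 0.23678019, 0.09930269]), np.float64(0.0013288569581804072))
[0.49775429 0.11465446 0.1       ]
[[-5.46236833e-04 -9.54986962e-01 -2.96647271e-01  8.34943721e-02]
 [ 9.99999588e-01 -7.36606513e-04  5.29966138e-04  6.76051568e-04]
 [-7.24623064e-04 -2.96646859e-01  9.54986972e-01 -1.62107096e-01]
 [ 0.00000000e+00  0.00000000e+00  0.00000000e+00  1.00000000e+00]]
```

The points agree with the given sizes: axle at x≈0.584, z≈0.10, rod at x≈0.499, and centre y≈0.166. I'll swing round on the robot's side to above the tab.

```bash
python3 -m handwheel '[{"y":-0.04},{"y":-0.08},{"y":-0.12,"z":-0.01},{"y":-0.12,"x":0.04,"z":-0.02},{"y":-0.12,"x":0.08,"z":-0.02},{"y":-0.12,"x":0.12,"z":-0.02},{"y":-0.1,"x":0.15,"z":-0.02},{"y":-0.066,"x":0.166,"z":-0.02},{"y":-0.066,"x":0.166,"z":-0.02},{"y":-0.066,"x":0.166,"z":-0.02}]' 0.06 40
python3 - <<'E'
from h import *
s=ctrl.get_state();print(s["position"],s["tool_rot"])
d=ctrl.get_image("wrist");np.save("w1.npy",d);np.save("w1s.npy",s)
cv2.imwrite("pics/w1.png",cv2.resize(d["image"][:,:,::-1],(800,600)))
E
```

```text
[ 6.49576290e-01 -1.89827675e-05  2.21720077e-01] [-2.22066698e+00 -2.22081377e+00  1.70001733e-03]invalid input at $[0]: expected keys x, y, z, wx, wy, wz
```

View pics/w1.png

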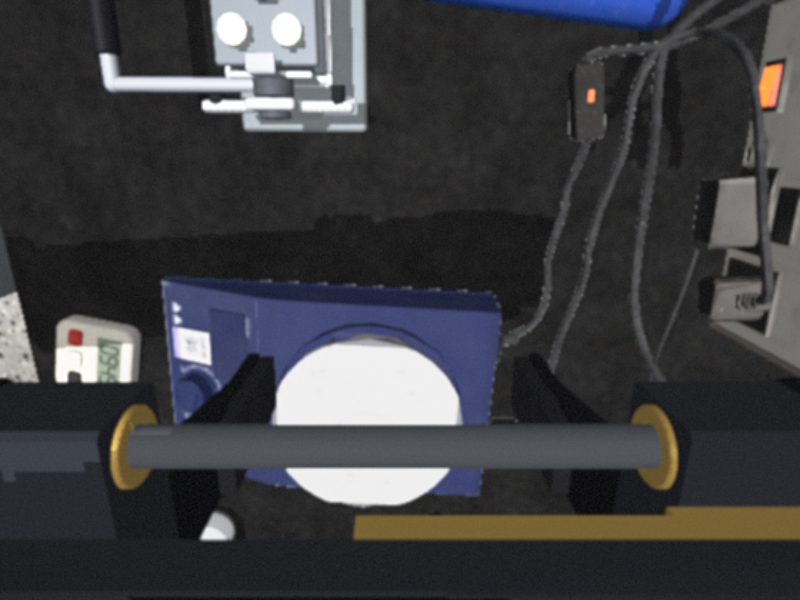

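The move was refused because every row needs all six keys. The wrist view shows the hotplate under the gripper and the stand at upper left (290,60), aligned with the axes. Retrying with full rows.

```bash
python3 -m handwheel '[{"x":0,"y":-0.04,"z":0,"wx":0,"wy":0,"wz":0},{"x":0,"y":-0.08,"z":0,"wx":0,"wy":0,"wz":0},{"x":0,"y":-0.12,"z":-0.01,"wx":0,"wy":0,"wz":0},{"x":0.04,"y":-0.12,"z":-0.02,"wx":0,"wy":0,"wz":0},{"x":0.08,"y":-0.12,"z":-0.02,"wx":0,"wy":0,"wz":0},{"x":0.115,"y":-0.11,"z":-0.02,"wx":0,"wy":0,"wz":0},{"x":0.145,"y":-0.09,"z":-0.02,"wx":0,"wy":0,"wz":0},{"x":0.166,"y":-0.066,"z":-0.02,"wx":0,"wy":0,"wz":0},{"x":0.166,"y":-0.066,"z":-0.02,"wx":0,"wy":0,"wz":0},{"x":0.166,"y":-0.066,"z":-0.02,"wx":0,"wy":0,"wz":0}]' 0.06 40
python3 - <<'E'
from h import *
s=ctrl.get_state();print(s["position"],s["tool_rot"])
d=ctrl.get_image("wrist");np.save("w2.npy",d);np.save("w2s.npy",s)
cv2.imwrite("pics/w2.png",cv2.resize(d["image"][:,:,::-1],(800,600)))
E
```

```text
time: 1.03
position: [0.584, 0.1674, 0.2413]
tool_rot: [-2.218, -2.223, 0.002]
ft_force: [0.3, -0.5, -0.2]
grip_width: 0.693
grip_force: 0.0
[0.58395903 0.16737367 0.24128601] [-2.21761985 -2.22335255  0.00247665]
```

View pics/w2.png

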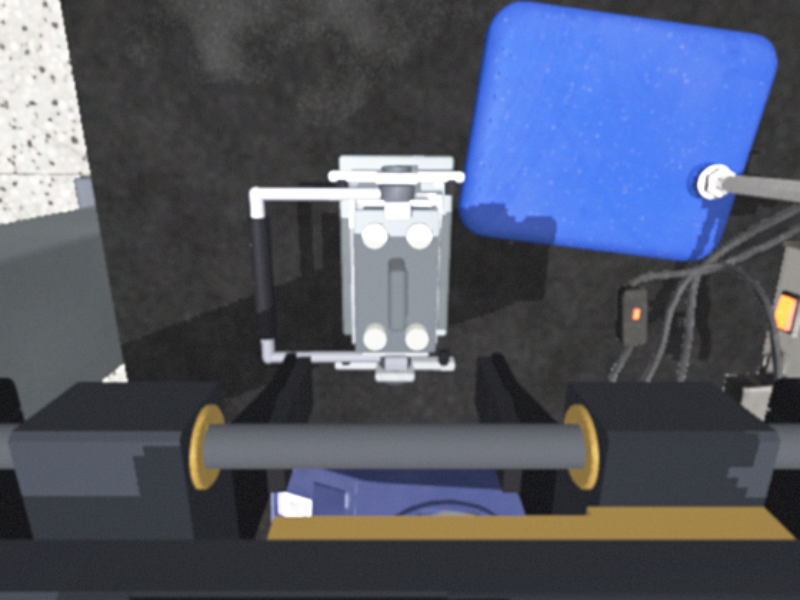

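The wrist view shows the caps at (374,236), (419,236), (375,337) and (417,337), and the tab at (397,297). The rod runs from (258,205) to (267,352). The retort post foot at (715,182) may matter when the rod reaches the far side, so I'll measure it too.

Run:
```python
from h import *
s=load("w2s.npy");d=load("w2.npy")
W=np.eye(4);W[:3,:3]=R.from_rotvec(s["tool_rot"]).as_matrix();W[:3,3]=s["position"]
d["world_to_cam"]=np.linalg.inv(W@np.array(d["hand_eye"]))
f=lambda u,v,z:onz(d,u*.7,v*.7,z).round(4)
c=[f(*p,.124) for p in((374,236),(419,236),(375,337),(417,337))];print(*c,np.mean(c,0))
print("tab",f(397,297,.14)); print("rod",f(258,205,.1),f(267,352,.1),f(262,270,.1))
print("post",f(715,182,.02))
for p in((258,205),(267,352)): print([f(*p,z)[:2] for z in(.1,.105)])
a=load("scene0.npy");b=load("side0.npy")
k=.7
for n,p,q in(("post",(302,278),(243,328)),("clamp lo root",(265,100),(210,95)),("clamp lo tip",(350,82),(298,85)),("clamp hi tip",(335,42),(278,45))):
    print(n,tri(a,np.array(p)*k,b,np.array(q)*k))
```

```text
[0.5732 0.2016 0.124 ] [0.5992 0.2016 0.124 ] [0.5732 0.1389 0.124 ] [0.5991 0.139  0.124 ] [0.586175 0.170275 0.124   ]
tab [0.5866 0.1697 0.14  ]
rod [0.5011 0.2164 0.1   ] [0.4992 0.1183 0.1   ] [0.5003 0.1752 0.1   ]
post [0.8306 0.2255 0.02  ]
[array([0.5011, 0.2164]), array([0.5024, 0.2169])]
[array([0.4992, 0.1183]), array([0.5006, 0.1205])]
post (array([0.81825288, 0.2267944 , 0.03608212]), np.float64(0.0009697002769652524))
clamp lo root (array([0.82296776, 0.23739036, 0.39296974]), np.float64(0.004099328010866072))
clamp lo tip (array([0.75073142, 0.11020137, 0.39799833]), np.float64(0.000550567211660835))
clamp hi tip (array([0.78475464, 0.09889156, 0.45402765]), np.float64(0.00028234008892403644))
```

The measurements agree: cap spacing 26/63 mm, carrier centre (0.586, 0.170), rod at x 0.500. I'll descend onto the tab, then grip it.

```bash
python3 -m handwheel '[{"x":0.002,"y":0.002,"z":0.03,"wx":0,"wy":0,"wz":0},{"x":0.002,"y":0.002,"z":0.06,"wx":0,"wy":0,"wz":0},{"x":0.002,"y":0.002,"z":0.085,"wx":0,"wy":0,"wz":0},{"x":0.002,"y":0.002,"z":0.1,"wx":0,"wy":0,"wz":0},{"x":0.002,"y":0.002,"z":0.11,"wx":0,"wy":0,"wz":0},{"x":0.002,"y":0.002,"z":0.117,"wx":0,"wy":0,"wz":0},{"x":0.002,"y":0.002,"z":0.121,"wx":0,"wy":0,"wz":0},{"x":0.002,"y":0.002,"z":0.121,"wx":0,"wy":0,"wz":0}]' 0.04 40
python3 -m handwheel '[{"x":0,"y":0,"z":0,"wx":0,"wy":0,"wz":0},{"x":0,"y":0,"z":0,"wx":0,"wy":0,"wz":0},{"x":0,"y":0,"z":0,"wx":0,"wy":0,"wz":0},{"x":0,"y":0,"z":0,"wx":0,"wy":0,"wz":0},{"x":0,"y":0,"z":0,"wx":0,"wy":0,"wz":0},{"x":0,"y":0,"z":0,"wx":0,"wy":0,"wz":0}]' 0 45
python3 - <<'E'
from h import *
d=get("side");cv2.imwrite("pics/g1.png",cv2.resize(d["image"][120:280,180:380,::-1],(700,560)))
E
```

```text
time: 1.75
position: [0.586, 0.1674, 0.1217]
tool_rot: [2.222, 2.22, 0.0]
ft_force: [0.8, 0.0, -0.3]
grip_width: 0.459
grip_force: 0.0
time: 2.25
position: [0.585, 0.1681, 0.1219]
tool_rot: [-2.22, -2.22, 0.003]
ft_force: [-0.8, -1.0, 2.4]
grip_width: 0.111
grip_force: 44.9
```

View pics/g1.png

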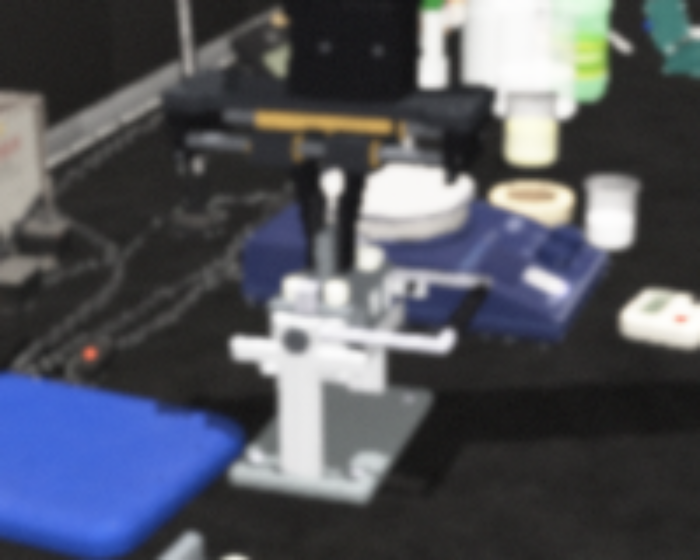

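The fingers hold the tab: the opening is 9.7 mm against the tab's 10 mm, and both fingers straddle it at (335,240). Now the pull.

```bash
python3 -m handwheel '[{"x":0,"y":0,"z":-0.001,"wx":0,"wy":0,"wz":0},{"x":0,"y":0,"z":-0.002,"wx":0,"wy":0,"wz":0},{"x":0,"y":0,"z":-0.003,"wx":0,"wy":0,"wz":0},{"x":0,"y":0,"z":-0.004,"wx":0,"wy":0,"wz":0},{"x":0,"y":0,"z":-0.005,"wx":0,"wy":0,"wz":0},{"x":0,"y":0,"z":-0.006,"wx":0,"wy":0,"wz":0},{"x":0,"y":0,"z":-0.006,"wx":0,"wy":0,"wz":0}]' - 50
python3 -m handwheel '[{"x":0,"y":0,"z":-0.0005,"wx":0,"wy":0,"wz":0},{"x":0,"y":0,"z":-0.001,"wx":0,"wy":0,"wz":0},{"x":0,"y":0,"z":-0.001,"wx":0,"wy":0,"wz":0}]'
```

```text
time: 2.88
position: [0.5851, 0.1681, 0.1269]
tool_rot: [-2.22, -2.221, 0.003]
ft_force: [-3.9, -0.5, -4.9]
grip_width: 0.112
grip_force: 49.9
time: 3.13
position: [0.5851, 0.1681, 0.128]
tool_rot: [-2.22, -2.221, 0.003]
ft_force: [-5.1, 0.8, -6.7]
grip_width: 0.112
grip_force: 49.9
```

```bash
python3 -m handwheel '[{"x":0,"y":0,"z":-0.0005,"wx":0,"wy":0,"wz":0},{"x":0,"y":0,"z":-0.001,"wx":0,"wy":0,"wz":0},{"x":0,"y":0,"z":-0.001,"wx":0,"wy":0,"wz":0}]'
python3 -m handwheel '[{"x":0,"y":0,"z":-0.0005,"wx":0,"wy":0,"wz":0},{"x":0,"y":0,"z":-0.001,"wx":0,"wy":0,"wz":0},{"x":0,"y":0,"z":-0.001,"wx":0,"wy":0,"wz":0}]'
```

```text
time: 3.38
position: [0.5851, 0.168, 0.128]
tool_rot: [-2.22, -2.221, 0.003]
ft_force: [-4.7, 1.5, -14.7]
grip_width: 0.108
grip_force: 49.9
time: 3.63
position: [0.585, 0.168, 0.1281]
tool_rot: [-2.22, -2.221, 0.003]
ft_force: [-1.2, 3.1, -25.8]
grip_width: 0.112
grip_force: 49.9
```

The latch stopped it: the height holds at 0.128 (6.2 mm of travel) while the force rises to 26 N. I'll lower it back, let go and rise.

```bash
python3 -m handwheel '[{"x":0,"y":0,"z":0.002,"wx":0,"wy":0,"wz":0},{"x":0,"y":0,"z":0.004,"wx":0,"wy":0,"wz":0},{"x":0,"y":0,"z":0.006,"wx":0,"wy":0,"wz":0},{"x":0,"y":0,"z":0.008,"wx":0,"wy":0,"wz":0},{"x":0,"y":0,"z":0.008,"wx":0,"wy":0,"wz":0},{"x":0,"y":0,"z":0.008,"wx":0,"wy":0,"wz":0}]'
python3 -m handwheel '[{"x":0,"y":0,"z":0,"wx":0,"wy":0,"wz":0},{"x":0,"y":0,"z":0,"wx":0,"wy":0,"wz":0},{"x":0,"y":0,"z":0,"wx":0,"wy":0,"wz":0},{"x":0,"y":0,"z":0,"wx":0,"wy":0,"wz":0},{"x":0,"y":0,"z":-0.01,"wx":0,"wy":0,"wz":0},{"x":0,"y":0,"z":-0.03,"wx":0,"wy":0,"wz":0},{"x":0,"y":0,"z":-0.06,"wx":0,"wy":0,"wz":0},{"x":0,"y":0,"z":-0.09,"wx":0,"wy":0,"wz":0},{"x":0,"y":0,"z":-0.1,"wx":0,"wy":0,"wz":0},{"x":0,"y":0,"z":-0.1,"wx":0,"wy":0,"wz":0}]' 0.04 40
```

```text
time: 4.13
position: [0.5851, 0.1681, 0.1249]
tool_rot: [-2.221, -2.221, 0.002]
ft_force: [-9.4, 0.4, -4.6]
grip_width: 0.111
grip_force: 49.9
time: 4.97
position: [0.5891, 0.1686, 0.2283]
tool_rot: [2.218, 2.217, 0.014]
ft_force: [-0.5, 0.2, 0.3]
grip_width: 0.456
grip_force: 0.0
```

```bash
python3 -m handwheel '[{"x":0,"y":-0.03,"z":0,"wx":-3,"wy":0,"wz":0},{"x":0,"y":-0.06,"z":0,"wx":-8,"wy":0,"wz":0},{"x":0,"y":-0.09,"z":0.01,"wx":-13,"wy":0,"wz":0},{"x":0,"y":-0.113,"z":0.03,"wx":-18,"wy":0,"wz":0},{"x":0,"y":-0.113,"z":0.05,"wx":-20,"wy":0,"wz":0},{"x":0,"y":-0.113,"z":0.06,"wx":-20,"wy":0,"wz":0},{"x":0,"y":-0.113,"z":0.06,"wx":-20,"wy":0,"wz":0},{"x":0,"y":-0.113,"z":0.06,"wx":-20,"wy":0,"wz":0}]' 0.045
cat >> h.py <<'E'
def delta(tgt,phi):  # shift in tool axes to TCP target, lean phi deg, yaw zero
    s=ctrl.get_state();M=R.from_rotvec(s["tool_rot"])
    T=R.from_euler('y',-phi,degrees=True)*R.from_matrix([[0,1,0],[1,0,0],[0,0,-1]])
    print(s["position"].round(4),M.inv().apply(np.array(tgt)-s["position"]).round(4),(M.inv()*T).as_rotvec(degrees=True).round(2))
E
python3 - <<'E'
from h import *
delta([.5065,.168,.082],20)
d=get("side");np.save("s2.npy",d)
o=[cv2.resize(d["image"][175:255,235:335,::-1],(400,320),interpolation=cv2.INTER_CUBIC)]
d=get("wrist");o.append(cv2.resize(d["image"][:,:,::-1],(400,320)))
cv2.imwrite("pics/r1.png",np.hstack(o))
E
```

```text
time: 5.63
position: [0.4744, 0.168, 0.1632]
tool_rot: [2.033, 2.031, 0.359]
ft_force: [-0.1, -0.2, 0.7]
grip_width: 0.515
grip_force: 0.0
[0.4744 0.168  0.1632] [-0.      0.0024  0.0872] [-0.   -0.02 -0.05]
```

View pics/r1.png

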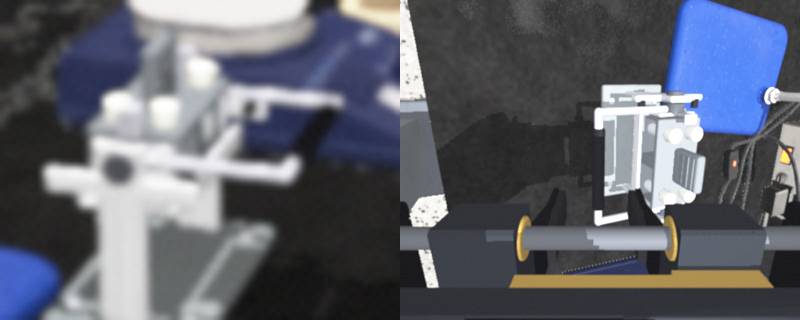

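The carrier has sprung back and the cradle is level (side view, left half). In the wrist view the rod at (598,165) is centred between the fingers. I'll descend and grip.

```bash
python3 -m handwheel '[{"x":0,"y":0.002,"z":0.03,"wx":0,"wy":0,"wz":0},{"x":0,"y":0.002,"z":0.055,"wx":0,"wy":0,"wz":0},{"x":0,"y":0.002,"z":0.073,"wx":0,"wy":0,"wz":0},{"x":0,"y":0.002,"z":0.083,"wx":0,"wy":0,"wz":0},{"x":0,"y":0.002,"z":0.087,"wx":0,"wy":0,"wz":0},{"x":0,"y":0.002,"z":0.087,"wx":0,"wy":0,"wz":0}]'
python3 -m handwheel '[{"x":0,"y":0,"z":0,"wx":0,"wy":0,"wz":0},{"x":0,"y":0,"z":0,"wx":0,"wy":0,"wz":0},{"x":0,"y":0,"z":0,"wx":0,"wy":0,"wz":0},{"x":0,"y":0,"z":0,"wx":0,"wy":0,"wz":0},{"x":0,"y":0,"z":0,"wx":0,"wy":0,"wz":0},{"x":0,"y":0,"z":0,"wx":0,"wy":0,"wz":0}]' 0 25
cat >> h.py <<'E'
AX=np.array([.585,.168,.100])
def arc(th0,th1,n,phi0,phi1):
    """rows (tool axes of now) leading rod from th0 to th1 deg"""
    s=ctrl.get_state();M=R.from_rotvec(s["tool_rot"]);f=s["ft_force"]
    print(s["position"].round(4),"F",f.round(1))
    rod=s["position"]-.019*M.apply([0,0,1]);v=rod-AX
    print("rod",rod.round(4),"radius",np.hypot(v[0],v[2]).round(4),"theta",np.degrees(np.arctan2(v[2],-v[0])).round(1))
    for k in range(1,n+1):
        t=np.radians(th0+(th1-th0)*k/n);p=phi0+(phi1-phi0)*k/n
        T=R.from_euler('y',-p,degrees=True)*R.from_matrix([[0,1,0],[1,0,0],[0,0,-1]])
        g=AX+.085*np.array([-np.cos(t),0,np.sin(t)])+.019*T.apply([0,0,1])
        print(M.inv().apply(g-s["position"]).round(4),(M.inv()*T).as_rotvec(degrees=True).round(1))
E
python3 -c "
from h import *
arc(0,32,8,20,20)"
```

```text
time: 6.23
position: [0.5054, 0.168, 0.0813]
tool_rot: [2.033, 2.031, 0.357]
ft_force: [0.1, -0.6, -0.2]
grip_width: 0.512
grip_force: 0.0
time: 6.73
position: [0.5062, 0.1682, 0.0827]
tool_rot: [2.029, 2.03, 0.363]
ft_force: [11.1, -1.7, -4.0]
grip_width: 0.146
grip_force: 4.8
[0.5062 0.1682 0.0827] F [11.1 -1.7 -4. ]
rod [0.4996 0.1681 0.1005] radius 0.0854 theta 0.3
[-0.0002  0.0024 -0.0049] [ 0.2 -0.1  0. ]
[-0.0002  0.005  -0.0102] [ 0.2 -0.1  0. ]
[-0.0001  0.008  -0.0153] [ 0.2 -0.1  0. ]
[-0.0001  0.0113 -0.0202] [ 0.2 -0.1  0. ]
[-0.0001  0.015  -0.0249] [ 0.2 -0.1  0. ]
[-0.0001  0.019  -0.0293] [ 0.2 -0.1  0. ]
[-0.0001  0.0233 -0.0334] [ 0.2 -0.1  0. ]
[-0.0001  0.0278 -0.0372] [ 0.2 -0.1  0. ]
```

```bash
python3 -m handwheel '[{"x":0,"y":0.003,"z":-0.005,"wx":0,"wy":0,"wz":0},{"x":0,"y":0.0055,"z":-0.01,"wx":0,"wy":0,"wz":0},{"x":0,"y":0.0085,"z":-0.015,"wx":0,"wy":0,"wz":0},{"x":0,"y":0.0115,"z":-0.020,"wx":0,"wy":0,"wz":0},{"x":0,"y":0.015,"z":-0.025,"wx":0,"wy":0,"wz":0},{"x":0,"y":0.019,"z":-0.0293,"wx":0,"wy":0,"wz":0},{"x":0,"y":0.0233,"z":-0.0334,"wx":0,"wy":0,"wz":0},{"x":0,"y":0.0278,"z":-0.0372,"wx":0,"wy":0,"wz":0}]' 
python3 -c "
from h import *
arc(32,72,10,20,15)"
```

```text
time: 7.4
position: [0.5155, 0.168, 0.1249]
tool_rot: [2.034, 2.035, 0.351]
ft_force: [-7.7, 1.2, -2.2]
grip_width: 0.139
grip_force: 25.0
[0.5155 0.168  0.1249] F [-7.7  1.2 -2.2]
rod [0.5091 0.168  0.1427] radius 0.0871 theta 29.4
[ 0.      0.0091 -0.0044] [0.2 0.1 0. ]
[ 0.      0.0139 -0.0076] [0.7 0.1 0. ]
[-0.      0.019  -0.0104] [1.2 0.1 0. ]
[-0.      0.0242 -0.0128] [1.7 0.1 0. ]
[-0.      0.0296 -0.0149] [2.2 0.1 0. ]
[-0.      0.0351 -0.0166] [2.7 0.1 0. ]
[-0.      0.0408 -0.0179] [3.2 0.1 0. ]
[-0.      0.0465 -0.0187] [3.7 0.1 0. ]
[-0.      0.0522 -0.0192] [4.2 0.1 0. ]
[-0.      0.058  -0.0192] [4.7 0.1 0. ]
```

```bash
cat >> h.py <<'E'
def rel(th0,th1,n,phi0,phi1):
    """rows from nominal commanded pose at th0,phi0"""
    def pose(t,p):
        t=np.radians(t);T=R.from_euler('y',-p,degrees=True)*R.from_matrix([[0,1,0],[1,0,0],[0,0,-1]])
        return T,.085*np.array([-np.cos(t),0,np.sin(t)])+.019*T.apply([0,0,1])
    T0,g0=pose(th0,phi0)
    for k in range(1,n+1):
        T,g=pose(th0+(th1-th0)*k/n,phi0+(phi1-phi0)*k/n)
        print(T0.inv().apply(g-g0)[1:].round(4),(T0.inv()*T).as_rotvec(degrees=True)[0].round(1))
E
python3 -c "
from h import *
rel(32,72,10,20,15)"
```

```text
[ 0.0046 -0.0035] 0.5
[ 0.0095 -0.0066] 1.0
[ 0.0146 -0.0094] 1.5
[ 0.0198 -0.0118] 2.0
[ 0.0252 -0.0139] 2.5
[ 0.0308 -0.0155] 3.0
[ 0.0364 -0.0168] 3.5
[ 0.0421 -0.0176] 4.0
[ 0.0479 -0.018 ] 4.5
[ 0.0536 -0.018 ] 5.0
```

```bash
python3 -m handwheel '[{"x":0,"y":0.0046,"z":-0.0035,"wx":0.5,"wy":0,"wz":0},{"x":0,"y":0.0095,"z":-0.0066,"wx":1,"wy":0,"wz":0},{"x":0,"y":0.0146,"z":-0.0094,"wx":1.5,"wy":0,"wz":0},{"x":0,"y":0.0198,"z":-0.0118,"wx":2,"wy":0,"wz":0},{"x":0,"y":0.0252,"z":-0.0139,"wx":2.5,"wy":0,"wz":0},{"x":0,"y":0.0308,"z":-0.0155,"wx":3,"wy":0,"wz":0},{"x":0,"y":0.0364,"z":-0.0168,"wx":3.5,"wy":0,"wz":0},{"x":0,"y":0.0421,"z":-0.0176,"wx":4,"wy":0,"wz":0},{"x":0,"y":0.0479,"z":-0.018,"wx":4.5,"wy":0,"wz":0},{"x":0,"y":0.0536,"z":-0.018,"wx":5,"wy":0,"wz":0}]'
python3 -c "
from h import *
arc(72,72,1,15,15)
rel(72,112,10,15,8)"
```

```text
time: 8.23
position: [0.5609, 0.1678, 0.162]
tool_rot: [2.083, 2.083, 0.269]
ft_force: [-7.1, 0.5, 2.6]
grip_width: 0.141
grip_force: 25.0
[0.5609 0.1678 0.162 ] F [-7.1  0.5  2.6]
rod [0.556  0.1678 0.1804] radius 0.0854 theta 70.2
[0.0002 0.0028 0.0003] [-0.2  0.1  0. ]
[ 0.0057 -0.0001] 0.7
[0.0114 0.0002] 1.4
[0.017  0.0009] 2.1
[0.0226 0.002 ] 2.8
[0.0281 0.0036] 3.5
[0.0335 0.0055] 4.2
[0.0387 0.0078] 4.9
[0.0438 0.0105] 5.6
[0.0487 0.0135] 6.3
[0.0533 0.0169] 7.0
```

Tracking is good, with the rod at radius 85.4 mm and angle 70°.

```bash
python3 -m handwheel '[{"x":0,"y":0.0057,"z":-0.0001,"wx":0.7,"wy":0,"wz":0},{"x":0,"y":0.0114,"z":0.0002,"wx":1.4,"wy":0,"wz":0},{"x":0,"y":0.017,"z":0.0009,"wx":2.1,"wy":0,"wz":0},{"x":0,"y":0.0226,"z":0.002,"wx":2.8,"wy":0,"wz":0},{"x":0,"y":0.0281,"z":0.0036,"wx":3.5,"wy":0,"wz":0},{"x":0,"y":0.0335,"z":0.0055,"wx":4.2,"wy":0,"wz":0},{"x":0,"y":0.0387,"z":0.0078,"wx":4.9,"wy":0,"wz":0},{"x":0,"y":0.0438,"z":0.0105,"wx":5.6,"wy":0,"wz":0},{"x":0,"y":0.0487,"z":0.0135,"wx":6.3,"wy":0,"wz":0},{"x":0,"y":0.0533,"z":0.0169,"wx":7,"wy":0,"wz":0}]'
python3 -c "
from h import *
arc(112,112,1,8,8)
rel(112,149,10,8,0)"
```

```text
time: 9.07
position: [0.617, 0.1673, 0.1589]
tool_rot: [2.15, 2.15, 0.144]
ft_force: [-5.4, -0.6, 1.2]
grip_width: 0.131
grip_force: 25.0
[0.617  0.1673 0.1589] F [-5.4 -0.6  1.2]
rod [0.6145 0.1673 0.1777] radius 0.0831 theta 110.8
[ 0.0007  0.0026 -0.0007] [-0.2  0.1  0. ]
[0.0044 0.0029] 0.8
[0.0086 0.0061] 1.6
[0.0126 0.0095] 2.4
[0.0163 0.0133] 3.2
[0.0198 0.0172] 4.0
[0.0231 0.0214] 4.8
[0.026  0.0259] 5.6
[0.0287 0.0305] 6.4
[0.0311 0.0353] 7.2
[0.0331 0.0402] 8.0
```

```bash
python3 -m handwheel '[{"x":0,"y":0.0044,"z":0.0029,"wx":0.8,"wy":0,"wz":0},{"x":0,"y":0.0086,"z":0.0061,"wx":1.6,"wy":0,"wz":0},{"x":0,"y":0.0126,"z":0.0095,"wx":2.4,"wy":0,"wz":0},{"x":0,"y":0.0163,"z":0.0133,"wx":3.2,"wy":0,"wz":0},{"x":0,"y":0.0198,"z":0.0172,"wx":4,"wy":0,"wz":0},{"x":0,"y":0.0231,"z":0.0214,"wx":4.8,"wy":0,"wz":0},{"x":0,"y":0.026,"z":0.0259,"wx":5.6,"wy":0,"wz":0},{"x":0,"y":0.0287,"z":0.0305,"wx":6.4,"wy":0,"wz":0},{"x":0,"y":0.0311,"z":0.0353,"wx":7.2,"wy":0,"wz":0},{"x":0,"y":0.0331,"z":0.0402,"wx":8,"wy":0,"wz":0}]'
python3 - <<'E'
from h import *
arc(149,149,1,0,0)
rel(149,179,9,0,0)
o=[cv2.resize(get(n)["image"][:,:,::-1],None,fx=f,fy=f)[a:a+420,b:b+400] for n,f,a,b in(("side",1.4,60,150),("scene",1.4,60,180))]
cv2.imwrite("pics/m1.png",np.hstack(o))
E
```

```text
time: 9.9
position: [0.6554, 0.1671, 0.1232]
tool_rot: [-2.22, -2.22, 0.007]
ft_force: [-6.6, -0.5, 1.3]
grip_width: 0.129
grip_force: 24.8
[0.6554 0.1671 0.1232] F [-6.6 -0.5  1.3]
rod [0.6555 0.1671 0.1422] radius 0.0822 theta 149.1
[ 0.0009  0.0024 -0.0016] [-0.2  0.1 -0. ]
[0.0024 0.0043] 0.0
[0.0046 0.0088] 0.0
[0.0065 0.0133] 0.0
[0.0081 0.018 ] 0.0
[0.0095 0.0227] 0.0
[0.0106 0.0276] 0.0
[0.0114 0.0324] 0.0
[0.0119 0.0374] 0.0
[0.0121 0.0423] 0.0
```

View pics/m1.png

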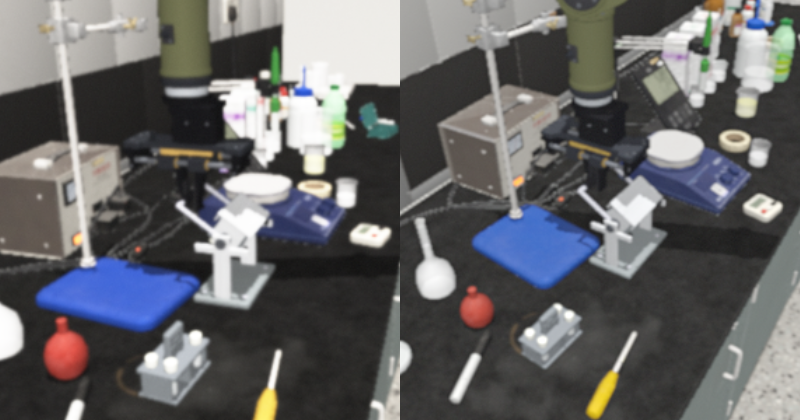

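About 149° with everything clear; the side view shows the carrier tipped at (230,235). I'll lead it gently to the stop.

```bash
python3 -m handwheel '[{"x":0,"y":0.0024,"z":0.0043,"wx":0,"wy":0,"wz":0},{"x":0,"y":0.0046,"z":0.0088,"wx":0,"wy":0,"wz":0},{"x":0,"y":0.0065,"z":0.0133,"wx":0,"wy":0,"wz":0},{"x":0,"y":0.0081,"z":0.018,"wx":0,"wy":0,"wz":0},{"x":0,"y":0.0095,"z":0.0227,"wx":0,"wy":0,"wz":0},{"x":0,"y":0.0106,"z":0.0276,"wx":0,"wy":0,"wz":0},{"x":0,"y":0.0114,"z":0.0324,"wx":0,"wy":0,"wz":0},{"x":0,"y":0.0119,"z":0.0374,"wx":0,"wy":0,"wz":0},{"x":0,"y":0.0121,"z":0.0415,"wx":0,"wy":0,"wz":0},{"x":0,"y":0.0121,"z":0.0415,"wx":0,"wy":0,"wz":0}]'
python3 -m handwheel '[{"x":0,"y":0,"z":0.001,"wx":0,"wy":0,"wz":0},{"x":0,"y":0,"z":0.002,"wx":0,"wy":0,"wz":0},{"x":0,"y":0,"z":0.002,"wx":0,"wy":0,"wz":0}]'
python3 -c "
from h import *
arc(180,180,1,0,0)"
```

```text
time: 10.83
position: [0.6693, 0.1671, 0.0819]
tool_rot: [2.221, 2.22, 0.001]
ft_force: [-0.8, -2.0, -2.0]
grip_width: 0.122
grip_force: 24.9
time: 11.08
position: [0.6694, 0.1672, 0.0805]
tool_rot: [2.221, 2.219, 0.001]
ft_force: [-2.0, -4.5, 1.7]
grip_width: 0.122
grip_force: 24.7
[0.6694 0.1672 0.0805] F [-2.  -4.5  1.7]
rod [0.6694 0.1672 0.0995] radius 0.0844 theta -179.7
[ 0.0008  0.0006 -0.0005] [ 0.1  0.  -0. ]
```

```bash
python3 -m handwheel '[{"x":0,"y":0,"z":0.001,"wx":0,"wy":0,"wz":0},{"x":0,"y":0,"z":0.002,"wx":0,"wy":0,"wz":0},{"x":0,"y":0,"z":0.003,"wx":0,"wy":0,"wz":0},{"x":0,"y":0,"z":0.003,"wx":0,"wy":0,"wz":0}]'
python3 - <<'E'
from h import *
o=[cv2.resize(get(n)["image"][a:a+90,b:b+90,::-1],(400,400),interpolation=cv2.INTER_CUBIC) for n,a,b in(("side",155,235),("scene",145,255))]
cv2.imwrite("pics/m2.png",np.hstack(o))
E
```

```text
time: 11.42
position: [0.6697, 0.1672, 0.0772]
tool_rot: [2.221, 2.219, 0.002]
ft_force: [1.7, -3.3, 2.4]
grip_width: 0.126
grip_force: 24.7
```

View pics/m2.png

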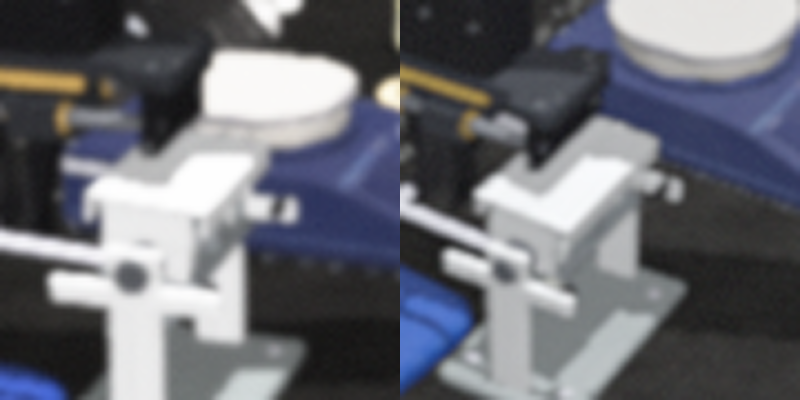

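The carrier is nearly inverted (side view: arm from (130,265) to (0,240)), and the force shows no stop yet, so I'll continue.

```bash
python3 -m handwheel '[{"x":0,"y":0,"z":0.001,"wx":0,"wy":0,"wz":0},{"x":0,"y":0,"z":0.002,"wx":0,"wy":0,"wz":0},{"x":0,"y":0,"z":0.003,"wx":0,"wy":0,"wz":0},{"x":0,"y":0,"z":0.003,"wx":0,"wy":0,"wz":0}]'
python3 -m handwheel '[{"x":0,"y":0,"z":0.001,"wx":0,"wy":0,"wz":0},{"x":0,"y":0,"z":0.002,"wx":0,"wy":0,"wz":0},{"x":0,"y":0,"z":0.002,"wx":0,"wy":0,"wz":0}]'
```

```text
time: 11.85
position: [0.6697, 0.1672, 0.0743]
tool_rot: [2.221, 2.219, 0.002]
ft_force: [1.9, -5.7, 2.3]
grip_width: 0.123
grip_force: 24.7
time: 12.1
position: [0.6698, 0.1672, 0.0723]
tool_rot: [2.221, 2.219, 0.002]
ft_force: [3.3, -6.0, 2.7]
grip_width: 0.119
grip_force: 24.7
```

```bash
python3 -m handwheel '[{"x":0,"y":0,"z":0.001,"wx":0,"wy":0,"wz":0},{"x":0,"y":0,"z":0.002,"wx":0,"wy":0,"wz":0},{"x":0,"y":0,"z":0.002,"wx":0,"wy":0,"wz":0}]'
python3 - <<'E'
from h import *
d=get("side");np.save("s3.npy",d);b=get("scene");np.save("c3.npy",b)
o=[cv2.resize(x["image"][p:p+100,q:q+100,::-1],(400,400),interpolation=cv2.INTER_CUBIC) for x,p,q in((d,155,200),(b,145,230))]
cv2.imwrite("pics/m3.png",np.hstack(o))
for n,p in (("axle",AX+[0,.068,0]),("rod end lvl",AX+[.085,.045,0]),("rod end up7",AX+[.085,.045,.007])): print(n,((proj(d,p)-[200,155])*4).round(),((proj(b,p)-[230,145])*4).round()+[400,0])
E
```

```text
time: 12.35
position: [0.6698, 0.1672, 0.0721]
tool_rot: [2.221, 2.219, 0.002]
ft_force: [-0.7, -6.0, 9.3]
grip_width: 0.125
grip_force: 24.2
axle [258. 247.] [593. 240.]
rod end lvl [124. 213.] [501. 179.]
rod end up7 [123. 201.] [501. 171.]
```

View pics/m3.png

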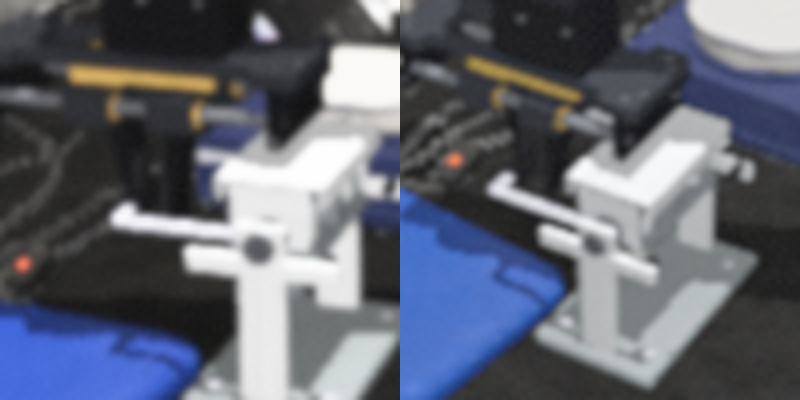

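The stop is reached: the height halts at 0.072 while the force rises to 9 N. The arm end at (120,216) in the side view matches the level prediction (124,213). One more small push, then release and withdraw.

```bash
python3 -m handwheel '[{"x":0,"y":0,"z":0.0005,"wx":0,"wy":0,"wz":0},{"x":0,"y":0,"z":0.001,"wx":0,"wy":0,"wz":0},{"x":0,"y":0,"z":0.001,"wx":0,"wy":0,"wz":0}]'
python3 -m handwheel '[{"x":0,"y":0,"z":0,"wx":0,"wy":0,"wz":0},{"x":0,"y":0,"z":0,"wx":0,"wy":0,"wz":0},{"x":0,"y":0,"z":0,"wx":0,"wy":0,"wz":0},{"x":0,"y":0,"z":0,"wx":0,"wy":0,"wz":0},{"x":0,"y":0,"z":0,"wx":0,"wy":0,"wz":0}]' 0.045
python3 -m handwheel '[{"x":0,"y":0,"z":-0.01,"wx":0,"wy":0,"wz":0},{"x":0,"y":0,"z":-0.025,"wx":0,"wy":0,"wz":0},{"x":0,"y":0,"z":-0.05,"wx":0,"wy":0,"wz":0},{"x":0,"y":0,"z":-0.08,"wx":0,"wy":0,"wz":0},{"x":0,"y":0,"z":-0.11,"wx":0,"wy":0,"wz":0},{"x":0,"y":-0.03,"z":-0.13,"wx":0,"wy":0,"wz":0},{"x":0,"y":-0.06,"z":-0.15,"wx":0,"wy":0,"wz":0},{"x":0,"y":-0.09,"z":-0.15,"wx":0,"wy":0,"wz":0},{"x":0,"y":-0.09,"z":-0.15,"wx":0,"wy":0,"wz":0},{"x":0,"y":-0.09,"z":-0.15,"wx":0,"wy":0,"wz":0}]'
python3 - <<'E'
from h import *
d=get("side");b=get("scene")
o=[cv2.resize(x["image"][p:p+100,q:q+100,::-1],(400,400),interpolation=cv2.INTER_CUBIC) for x,p,q in((d,155,200),(b,145,230))]
cv2.imwrite("pics/m4.png",np.hstack(o))
r=load("scene0.npy")["image"][250:310,205:265].astype(int);print("spare diff",np.abs(r-b["image"][250:310,205:265]).mean())
E
```

```text
time: 12.7
position: [0.6698, 0.1672, 0.072]
tool_rot: [2.221, 2.219, 0.002]
ft_force: [-3.7, -7.0, 13.1]
grip_width: 0.121
grip_force: 24.0
time: 13.12
position: [0.668, 0.1691, 0.0683]
tool_rot: [-2.219, -2.222, 0.0]
ft_force: [0.7, -1.3, -0.4]
grip_width: 0.413
grip_force: 0.0
time: 13.95
position: [0.5777, 0.1686, 0.2205]
tool_rot: [2.219, 2.222, 0.002]
ft_force: [-0.1, -0.4, -0.5]
grip_width: 0.518
grip_force: 0.0
spare diff 1.0532407407407407
```

View pics/m4.png

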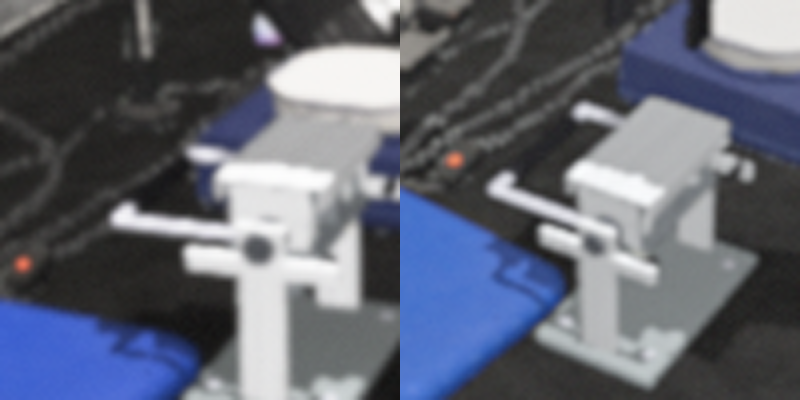

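The released cradle stays fully inverted, with the arm end still at (120,216). The spare is unchanged and the robot is clear, so I'm handing in.

```bash
python3 -c "
from bench import ctrl
print(ctrl.close_job())"
```

```text
the job is handed in; nothing more can be done
None
```

The carrier was pulled up against its latch (6 mm travel, about 26 N) and let go, then led over by the rod until it was upside down against the stop. The robot is clear, the spare carrier was not moved, and the job was handed in at about 14 s; it returned no verdict.

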